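# Put the marking-out kit back in its tray

### The arm

A 6-joint arm with a two-finger parallel gripper is mounted at the origin on a cart in front of the work surface, level with it; the furniture and walls round the work are solid. World frame = base frame: x ahead of the robot, y to its left, z up, the work surface at z = 0. Lengths are in mm, angles in rad, forces in N, time in s.
With the tool pointing down it reaches from about 350 to 975 mm from the base axis. Payload 7.1 kg.
Tool frame: the origin (TCP) lies between the finger pads; the fingertips stand 14 mm ahead of it and the grasp point (between the pads) lies 5 mm behind it (ctrl.tcp_to_tips is the distance from the TCP to the fingertips, in mm); z points along the fingers, y is the line along which they close (so a half turn about z gives the same grasp; the last joint's range is limited). The gripper opens to 88 mm and grips with 3 to 60 N. Pads are 20 mm wide; open, the fingers measure 115 mm over their backs; the gripper's body (75 mm by 178 mm) begins 61 mm behind the grasp point.
Start: joints at [1.248, 0.423, 1.63, -0, 1.089, -0.019], TCP at [186.936, 596.372, 236.675] pointing down, gripper open.
Joint ranges: [-3, 3], [-0.9, 2.11], [0.09, 2.58], [-1.31, 4.45], [0.11, 2.69], [-2.54, 2.54]. Speed limits (rad/s): [2.39, 2.39, 3.01, 3.14, 3.14, 3.14].

### API

Orientations are given as a rotation vector (axis times angle).
In Python, from workcell import ctrl gives the robot as it stands.
- The arm moves only by the tool apply_moves, never from a script. Its argument "series" is a list that holds one entry, the list of rows, each a list of 7 numbers: the shift along the tool's x, y, z in cm, then the turn, a rotation vector about the tool's x, y, z in degrees, then the opening, from 0 (shut) to 1 (fully open). A call has 1 to 12 rows; each row shifts and turns the commanded pose from where the row before left it, along the tool's axes as they then stand; what a row does not reach is not made up. A row lasts 1/10 s, in which the tool goes at most 50 mm and 8.59 degrees, less where a joint would pass 70% of its speed; a pose out of reach is approached as far as the arm can. A call with a gripper value outside its range is refused whole. The fingers move at their own pace and stop on an object; the grip force is fixed at half the most. Time passes only in rows, so rows that do not move let the fingers close. It gives the time, the measured TCP pose, the force and the opening at its end, in the units of the state.
- ctrl.get_obs(): the state, without advancing time (a new reading comes with each control period).
- ctrl.get_image(name): name is "scene" or "top" or "wrist"; returns a dict with "img" (420x560x3 uint8, blue, green, red), "K" (3x3 intrinsics, pixels), "cam_to_world" (4x4, takes a point from camera to world coordinates). Camera axes: x right, y down, z forward; pixel columns grow to the right and rows downward; lengths in mm; the calibration is good to about 2 mm. A picture is of the moment at which its call begins. There is no depth.
- ctrl.close_job(): hands the job in, once; it reports no verdict.
The state is a dict: "t": time; "qpos": joint angles; "qvel": joint speeds; "joint_torque": joint torques, N m; "ee_pos": TCP position; "orientation": TCP orientation; "ft_force": force on the tool from outside, world axes, zero at the start; "moment": the same for the moment, N m; "width": finger opening in mm.
Only numpy, scipy, OpenCV 4.12 (cv2) and the standard library are available. Lean on these libraries where they do the work, as an engineer would, in place of code of your own. Each camera call takes 0.05 s, during which the arm holds its last target. There are 200 camera calls.

### The job

Put the three marking-out tools back into the tray: the carpenter's pencil, the sliding bevel and the marking gauge each into the pocket whose floor shows its outline (pencil blue, bevel green, gauge yellow), lying lengthwise down on the pocket's floor between the walls, either end first. The flat stirring stick and the glue brush do not belong to the kit: leave them where they lie.

Things in the scene. Friction and masses are not known exactly. Their poses are not given: they have to be found in the camera images.
- pencil: Loose flat carpenter's pencil, red paint, sharpened to a point at one end. 14 (its x) x 177 (its y, the length; point towards -y) x 8 (z) mm. Origin: centre of the underside. Starts flat on the bench.
- sliding_bevel: Loose sliding bevel, blade folded into its dark red wooden stock, brass fittings. 24 (x) x 125 (y, the length) x 20 (z) mm, 0.16 kg. Origin: centre of the underside. Starts flat on the bench; grip it across x.
- marking_gauge: Loose wooden marking gauge, 0.12 kg: pale square stem 18 x 18 x 200 (its y) mm, at z 13 to 31, fixed through a dark stock 44 (x) x 22 (y) x 44 (z) mm with its middle at y = -30 mm; brass screw 18 mm wide on top, to z = 56. Origin: under the stem's middle, level with the stock's underside. It leans about 0.1 rad on the stem's +y end. Grip the stock across x.
- stirring_stick: Loose flat wooden stirring stick, plain brown, no point: 18 (x) x 155 (y) x 5 (z) mm. Origin: centre of the underside. Not part of the kit: stays where it is.
- glue_brush: Loose glue brush, round wooden handle, pale metal ferrule and flat bristles (towards -y): 18 (x) x 188 (y) x 15 (z) mm. Origin: centre of the underside. Not part of the kit: stays where it is.
- pencil_pocket: Fixed plywood pocket of the tray, blue floor with white outline of the pencil (long thin bar). Outer 238 (its x, long) x 92 (y) x 16 mm, walls 4 mm, inside 230 x 84, floor 4 mm above its origin (centre of the underside), so 10 mm above the bench, rims 22 mm. Three pockets side by side, 94 mm apart, in any order, in a dark tray 262 x 306 mm.
- bevel_pocket: Fixed plywood pocket of the tray, green floor with white outline of the bevel (short broad bar). Outer 238 (its x, long) x 92 (y) x 16 mm, walls 4 mm, inside 230 x 84, floor 4 mm above its origin (centre of the underside), so 10 mm above the bench, rims 22 mm. Three pockets side by side, 94 mm apart, in any order, in a dark tray 262 x 306 mm.
- gauge_pocket: Fixed plywood pocket of the tray, yellow floor with white outline of the gauge (long bar with cross-piece). Outer 238 (its x, long) x 92 (y) x 16 mm, walls 4 mm, inside 230 x 84, floor 4 mm above its origin (centre of the underside), so 10 mm above the bench, rims 22 mm. Three pockets side by side, 94 mm apart, in any order, in a dark tray 262 x 306 mm.

How it is judged (in metres and radians):
At the end, for the whole second after the job is handed in: Pencil in blue pocket, bevel in green, gauge in yellow: lengthwise within 0.3 rad, on the floor (origin within 30/35 mm of the centre along/across for the pencil, 53/32 bevel, 22/22 gauge), released, at rest; stick and brush within 20 mm of their starts (x of pencil in the frame of pencil_pocket between -0.03 and 0.03 m and y of pencil in the frame of pencil_pocket between -0.035 and 0.035 m and angle between the y axis of pencil and the x axis of pencil_pocket, either way round below 0.3 rad and z of pencil in the frame of pencil_pocket below 0.009 m and angle between each of pencil, sliding_bevel's own z axis and vertical below 0.08 rad and linear speed of each of pencil, sliding_bevel, marking_gauge below 0.02 m/s and x of sliding_bevel in the frame of bevel_pocket between -0.053 and 0.053 m and y of sliding_bevel in the frame of bevel_pocket between -0.032 and 0.032 m and angle between the y axis of sliding_bevel and the x axis of bevel_pocket, either way round below 0.3 rad and z of sliding_bevel in the frame of bevel_pocket below 0.009 m and x of marking_gauge in the frame of gauge_pocket between -0.022 and 0.022 m and y of marking_gauge in the frame of gauge_pocket between -0.022 and 0.022 m and angle between the y axis of marking_gauge and the x axis of gauge_pocket, either way round below 0.3 rad and z of marking_gauge in the frame of gauge_pocket below 0.014 m and angle between marking_gauge's own z axis and vertical below 0.2 rad and distance of each of stirring_stick, glue_brush from where it was at the start of the episode below 0.02 m); the robot touches nothing.
It fails at once if the stirring stick is moved by more than 20 mm (distance of stirring_stick from where it was at the start of the episode above 0.02 m).
It fails at once if the glue brush is moved by more than 20 mm (distance of glue_brush from where it was at the start of the episode above 0.02 m).
It also fails if it takes over 96 s, if anything falls off the work surface, if the arm or the gripper's body presses on something with over 40 N, if the wrist force passes 120 N, or if a joint passes its speed limit or range.

## Working session

There is one attempt and no reset: what is moved stays moved. The work goes in short steps, Python scripts to look and compute and a tool call to move; the robot and the scene stay as the last step left them, time stands still between calls to the robot, and variables do not carry over. Pictures are saved under pics/ and viewed, on a budget of 14 in all, crops included, one or two more only if the job needs it, and the job is handed in when it is done.

Besides the shell and the picture viewer there is one more tool, called after "Call:" as name(argument=value, ...), one argument or row to a line, values as JSON. apply_moves: Moves the arm, as the interface text tells. Its arguments: {"type":"object","properties":{"series":{"type":"array","items":{"type":"array","items":{"type":"array","items":{"type":"number"}}}}},"required":["series"]}

```bash
mkdir -p pics; cat > h.py <<'E'
import numpy as np,cv2
from workcell import ctrl
def snap(n,f):
    d=ctrl.get_image(n); cv2.imwrite(f'pics/{f}.png',d['img']); np.savez(f'pics/{f}.npz',K=d['K'],T=d['cam_to_world']); return d
def px(f,u,v,z):
    d=np.load(f'pics/{f}.npz');K,T=d['K'],d['T']
    r=T[:3,:3]@np.linalg.solve(K,[u,v,1.]);o=T[:3,3]
    return (o+r*(z-o[2])/r[2]).round(1)
def crop(f,x0,y0,x1,y1,s):
    im=cv2.imread(f'pics/{f}.png')[y0:y1,x0:x1]
    cv2.imwrite(f'pics/{f}_c{x0}_{y0}.png',cv2.resize(im,None,fx=s,fy=s,interpolation=cv2.INTER_CUBIC))
E
python3 - <<'E'
from h import *
for n in("scene","top"):
    d=snap(n,n+'0');print(d['K'],d['cam_to_world'].round(2))
print(ctrl.get_obs())
im=cv2.imread('pics/top0.png');cv2.imwrite('pics/top0b.png',cv2.resize(im,(800,600),interpolation=cv2.INTER_CUBIC))
E
```

```text
[[452.95911837   0.         290.03496896]
 [  0.         452.95911837 208.45045985]
 [  0.           0.           1.        ]] [[ 7.6000e-01 -3.8000e-01  5.3000e-01 -2.2656e+02]
 [-6.5000e-01 -4.1000e-01  6.4000e-01 -8.6810e+02]
 [-2.0000e-02 -8.3000e-01 -5.6000e-01  7.8004e+02]
 [ 0.0000e+00  0.0000e+00  0.0000e+00  1.0000e+00]]
[[466.61337256   0.         278.85016884]
 [  0.         466.61337256 209.6233616 ]
 [  0.           0.           1.        ]] [[ 9.00000e-02 -9.70000e-01  2.20000e-01  2.32820e+02]
 [-1.00000e+00 -9.00000e-02  1.00000e-02 -3.17800e+01]
 [ 1.00000e-02 -2.20000e-01 -9.70000e-01  1.24605e+03]
 [ 0.00000e+00  0.00000e+00  0.00000e+00  1.00000e+00]]
{'t': 0.1, 'qpos': array([ 1.24799329e+00,  4.23773273e-01,  1.63060877e+00, -1.83268670e-05,
        1.08861235e+00, -1.90042492e-02]), 'qvel': array([ 0.00027547, -0.00202252, -0.00157066,  0.00081605,  0.00112243,
        0.00056794]), 'joint_torque': array([-8.34975290e-04, -5.45613241e+01, -2.74323839e+01,  6.45423937e-02,
        1.88532507e-02, -7.46822320e-05]), 'ee_pos': array([186.79449083, 595.92123052, 235.975783  ]), 'orientation': array([-4.75326025e-01, -3.10520007e+00,  2.17395721e-03]), 'ft_force': array([-0.17618169,  0.07408977,  0.23140979]), 'moment': array([ 0.02343803,  0.02819735, -0.02788298]), 'width': 87.84277286977397}
```

View pics/top0b.png

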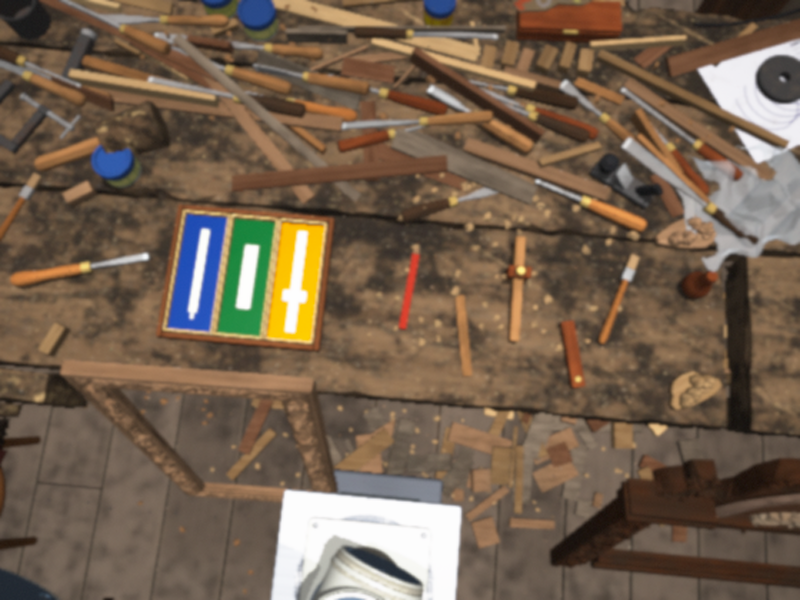

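View pics/scene0.png

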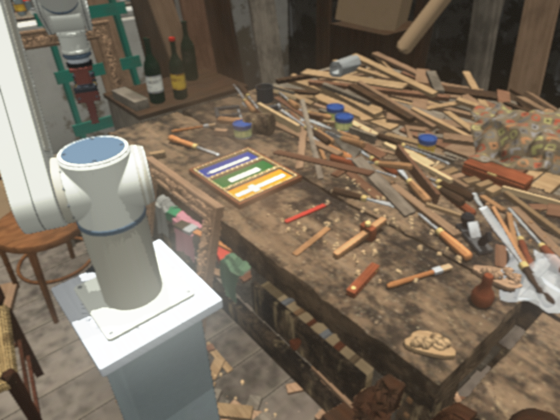

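The top view shows the tray with blue, green and yellow pockets from left to right, around (250,280) in the 800-px view. The pencil is at (409,290), the stick at (463,335), the gauge at (518,290), the bevel at (572,353) and the brush at (619,298). I'll enlarge it to measure.

```bash
python3 - <<'E'
from h import *
crop('top0',265,150,465,290,4)
crop('top0',105,135,245,250,5)
d=np.load('pics/top0.npz');Ti=np.linalg.inv(d['T'])
for P in([187,596,237],[0,0,0]):
    c=Ti[:3]@[*P,1];print((d['K']@c/c[2])[:2])
E
```

```text
[-22.78835555 310.35246949]
[254.63486703 410.3714961 ]
```

View pics/top0_c265_150.png

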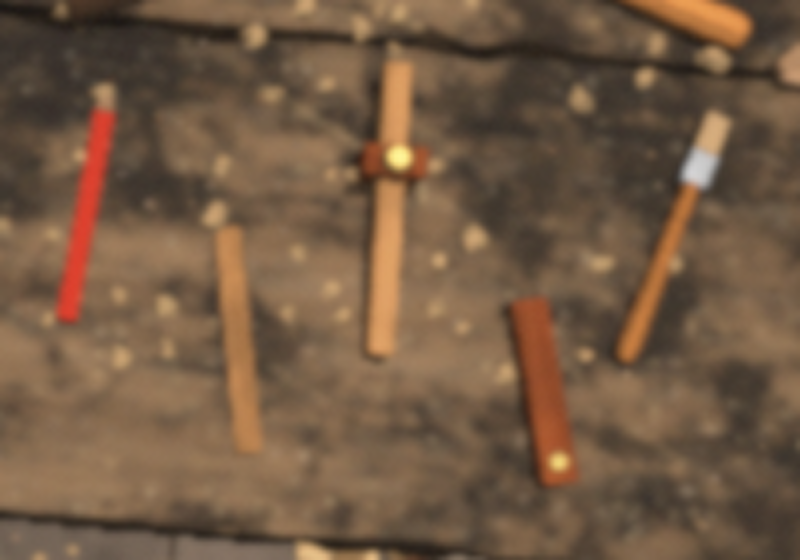

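View pics/top0_c105_135.png

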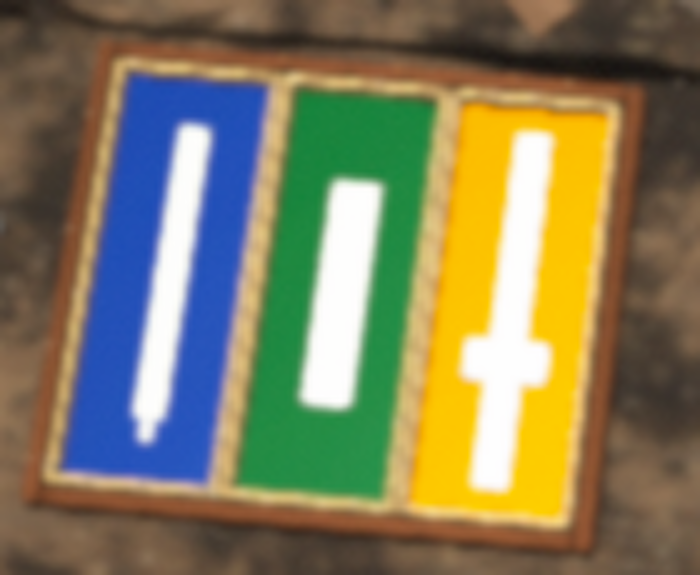

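The crops give clear ends: pencil (103,110)/(68,320) with its tip at (106,82); gauge stem (398,62)/(380,355), stock centred at about (396,160); bevel (531,300)/(558,484). The pocket corners are clear too.

```bash
python3 - <<'E'
from h import *
A=lambda u,v,z:px('top0',265+(u+.5)/4-.5,150+(v+.5)/4-.5,z)
B=lambda u,v,z:px('top0',105+(u+.5)/5-.5,135+(v+.5)/5-.5,z)
def seg(n,p,q):
    d=p-q;print(n,p,q,'mid',(p+q)/2,'len',np.hypot(*d[:2]).round(1),'ang(far dir)',np.arctan2(d[1],d[0]).round(3))
seg('pencil',A(106,82,5),A(68,321,8))
seg('stick',A(229,227,5),A(249,450,5))
seg('gauge stem',A(400,60,38),A(380,356,18))
seg('stock sides top',A(362,160,44),A(429,160,44));print('screw',A(399,157,56))
seg('bevel',A(530,300,20),A(559,485,20))
seg('brush',A(717,112,8),A(627,361,8))
# floor outlines z=10, rims z=22
seg('tray floor blue outl',B(195,124,10),B(146,443,10))
seg('green outl',B(357,180,10),B(327,408,10))
seg('yellow outl',B(534,130,10),B(489,492,10))
C=[B(115,60,22),B(621,103,22),B(569,528,22),B(43,483,22)]
print(C,sum(C)/4);seg('L',C[0],C[3]);seg('R',C[1],C[2]);seg('W',C[0],C[1])
E
```

```text
pencil [631.2 -36.7   5. ] [460.  -25.7   8. ] mid [545.6 -31.2   6.5] len 171.6 ang(far dir) -0.064
stick [ 535.8 -129.3    5. ] [ 384.9 -153.5    5. ] mid [ 460.35 -141.4     5.  ] len 152.8 ang(far dir) 0.159
gauge stem [ 654.9 -234.2   38. ] [ 453.9 -234.8   18. ] mid [ 554.4 -234.5   28. ] len 201.0 ang(far dir) 0.003
stock sides top [ 580.4 -211.5   44. ] [ 584.6 -256.1   44. ] mid [ 582.5 -233.8   44. ] len 44.8 ang(far dir) 1.665
screw [ 581.3 -234.    56. ]
bevel [ 500.8 -332.6   20. ] [ 379. -356.   20.] mid [ 439.9 -344.3   20. ] len 124.0 ang(far dir) 0.19
brush [ 648.2 -460.1    8. ] [ 467.7 -402.     8. ] mid [ 557.95 -431.05    8.  ] len 189.6 ang(far dir) -0.311
tray floor blue outl [622.2 374.5  10. ] [440.9 372.5  10. ] mid [531.55 373.5   10.  ] len 181.3 ang(far dir) 0.011
green outl [598.4 280.3  10. ] [469.  278.3  10. ] mid [533.7 279.3  10. ] len 129.4 ang(far dir) 0.015
yellow outl [636.4 186.5  10. ] [431.4 185.2  10. ] mid [533.9  185.85  10.  ] len 205.0 ang(far dir) 0.006
[array([651.2, 420.4,  22. ]), array([652.6, 138.5,  22. ]), array([414.2, 138.5,  22. ]), array([412.3, 419.5,  22. ])] [532.575 279.225  22.   ]
L [651.2 420.4  22. ] [412.3 419.5  22. ] mid [531.75 419.95  22.  ] len 238.9 ang(far dir) 0.004
R [652.6 138.5  22. ] [414.2 138.5  22. ] mid [533.4 138.5  22. ] len 238.4 ang(far dir) 0.0
W [651.2 420.4  22. ] [652.6 138.5  22. ] mid [651.9  279.45  22.  ] len 281.9 ang(far dir) 1.576
```

The sizes agree with the data to within 1–4 mm, and the tray is at (533,279) and almost square to x. I'll start with the gauge.

Call:
apply_moves(
  series=[
    [[0,0,0,0,0,-5.8,1],[0,0,0,0,0,-5.8,1],[0,0,0,0,0,-5.8,1],[-1.65,-3.46,0,0,0,0,1],[-1.65,-3.46,0,0,0,0,1],[-1.65,-3.46,0,0,0,0,1],[-1.65,-3.46,0,0,0,0,1],[-1.65,-3.46,0,0,0,0,1],[-1.65,-3.46,0,0,0,0,1],[-1.65,-3.46,0,0,0,0,1],[-1.65,-3.46,0,0,0,0,1],[-1.65,-3.46,0,0,0,0,1]],
  ],
)

```text
t: 1.3
ee_pos: [335.6, 283.4, 236.5]
orientation: [0.0, -3.141, 0.0]
ft_force: [0.1, -0.6, -0.2]
width: 88.1
```

Call:
apply_moves(
  series=[
    [[-1.65,-3.46,0,0,0,0,1],[-1.65,-3.46,0,0,0,0,1],[-1.65,-3.46,0,0,0,0,1],[-1.65,-3.46,0,0,0,0,1],[-1.65,-3.46,0,0,0,0,1],[-1.65,-3.46,0,0,0,0,1],[-1.65,-3.46,0,0,0,0,1],[-1.65,-3.46,0,0,0,0,1],[-1.65,-3.46,0,0,0,0,1],[-1.65,-3.46,0,0,0,0,1],[-1.65,-3.46,0,0,0,0,1],[0,0,0,0,0,0,1]],
  ],
)

```text
t: 2.5
ee_pos: [518.6, -99.0, 236.6]
orientation: [0.005, 3.14, -0.002]
ft_force: [-0.3, 0.9, -0.2]
width: 88.1
```

```bash
cat >> h.py <<'E'
from scipy.spatial.transform import Rotation as Ro
def plan(x,y,z,yaw=0):
    "shift (cm, tool axes) and turn (deg) to TCP target; yaw = object's direction from world x"
    o=ctrl.get_obs();R=Ro.from_rotvec(o['orientation'])
    G=Ro.from_euler('z',yaw)*Ro.from_matrix(np.diag([-1,1,-1.]))
    print('at',o['ee_pos'].round(1),'w',round(o['width'],1),'F',o['ft_force'].round(1),'t',round(o['t'],1))
    print('shift cm',(R.inv().apply(np.array([x,y,z])-o['ee_pos'])/10).round(2),'turn',np.degrees((R.inv()*G).as_rotvec()).round(2))
E
python3 - <<'E'
from h import *
plan(582.5,-234,30)
E
```

```text
at [518.6 -99.  236.6] w 88.1 F [-0.3  0.9 -0.2] t 2.5
shift cm [ -6.41 -13.45  20.68] turn [-0.06  0.08 -0.2 ]
```

Call:
apply_moves(
  series=[
    [[-1.6,-3.36,0,0,0,0,1],[-1.6,-3.36,0,0,0,0,1],[-1.6,-3.36,0,0,0,0,1],[-1.6,-3.36,0,0,0,-0.2,1],[0,0,4,0,0,0,1],[0,0,4,0,0,0,1],[0,0,4,0,0,0,1],[0,0,0,0,0,0,1],[0,0,0,0,0,0,1]],
  ],
)

```text
t: 3.4
ee_pos: [580.5, -229.4, 116.6]
orientation: [0.006, -3.14, -0.001]
ft_force: [0.7, 0.3, 0.5]
width: 87.9
```

```bash
python3 - <<'E'
from h import *
plan(582.5,-234,30)
snap('wrist','w1')
E
```

```text
at [ 580.5 -229.4  116.6] w 87.9 F [0.7 0.3 0.5] t 3.4
shift cm [-0.21 -0.47  8.66] turn [ 0.05 -0.1   0.21]
```

View pics/w1.png

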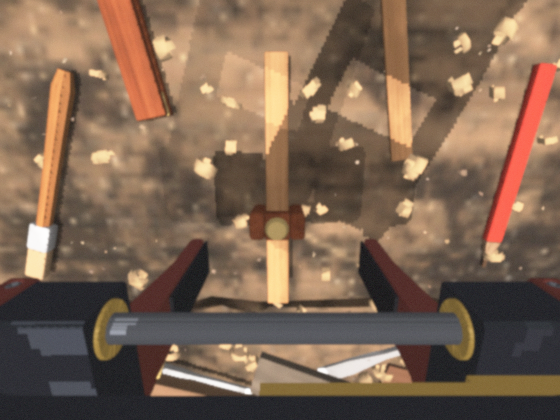

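The wrist view shows the stock top at about (277,222) and the screw at (277,229), between the fingers at columns 208 and 362. This fits the remaining ~5 mm shift. Next come the descent, grip and lift.

Call:
apply_moves(
  series=[
    [[-0.2,-0.47,2.5,0,0,0,1],[0,0,2.5,0,0,0,1],[0,0,2.5,0,0,0,1],[0,0,1.2,0,0,0,1],[0,0,0,0,0,0,1],[0,0,0,0,0,0,0.3],[0,0,0,0,0,0,0.3],[0,0,0,0,0,0,0.3],[0,0,0,0,0,0,0.3],[0,0,0,0,0,0,0.3],[0,0,0,0,0,0,0.3],[0,0,0,0,0,0,0.3]],
  ],
)

```text
t: 4.65
ee_pos: [582.9, -234.8, 29.8]
orientation: [-0.005, 3.142, -0.0]
ft_force: [-0.6, -0.3, 2.1]
width: 43.6
```

Call:
apply_moves(
  series=[
    [[0,0,-1,0,0,0,0.3],[0,0,-2,0,0,0,0.3],[0,0,-3,0,0,0,0.3],[0,0,-4,0,0,0,0.3],[0,0,0,0,0,0,0.3],[0,0,0,0,0,0,0.3]],
  ],
)

```text
t: 5.25
ee_pos: [583.3, -234.9, 130.9]
orientation: [-0.005, 3.14, -0.001]
ft_force: [-0.5, 1.1, -3.1]
width: 43.6
```

```bash
python3 - <<'E'
from h import *
plan(563,185,130)
snap('wrist','w2')
E
```

```text
at [ 583.3 -234.9  130.9] w 43.6 F [-0.5  1.1 -3.1] t 5.2
shift cm [ 1.89 42.    0.05] turn [-0.05  0.12  0.19]
```

View pics/w2.png

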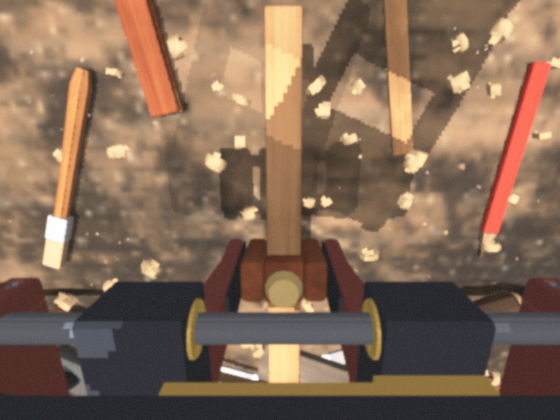

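The gauge is held square, with the stem along column 283 (width 43.6 mm). I'll carry it over the yellow pocket.

Call:
apply_moves(
  series=[
    [[0.17,2.5,0,0,0,0,0.3],[0.17,4,0,0,0,0,0.3],[0.17,4,0,0,0,0,0.3],[0.17,4,0,0,0,0,0.3],[0.17,4,0,0,0,0,0.3],[0.17,4,0,0,0,0,0.3],[0.17,4,0,0,0,0,0.3],[0.17,4,0,0,0,0,0.3],[0.17,4,0,0,0,0,0.3],[0.17,4,0,0,0,0,0.3],[0.17,3.5,0,0,0,0,0.3],[0,0,0,0,0,0,0.3]],
  ],
)

```text
t: 6.5
ee_pos: [561.4, 188.6, 128.0]
orientation: [0.011, -3.139, -0.0]
ft_force: [-0.1, 0.5, -1.1]
width: 43.3
```

Call:
apply_moves(
  series=[
    [[0,0,0,0,0,0,0.3],[0,0,0,0,0,0,0.3]],
  ],
)

```text
t: 6.7
ee_pos: [562.0, 184.2, 128.6]
orientation: [0.005, -3.139, 0.001]
ft_force: [-0.6, -0.3, -0.8]
width: 43.4
```

```bash
python3 - <<'E'
from h import *
plan(563,185,41)
E
```

```text
at [562.  184.2 128.6] w 43.4 F [-0.6 -0.3 -0.8] t 6.7
shift cm [-0.12  0.09  8.76] turn [-0.05 -0.13  0.17]
```

Call:
apply_moves(
  series=[
    [[-0.1,0.1,2,0,0,0,0.3],[0,0,2,0,0,0,0.3],[0,0,2,0,0,0,0.3],[0,0,1.5,0,0,0,0.3],[0,0,0.9,0,0,0,0.3],[0,0,0.3,0,0,0,0.3],[0,0,0,0,0,0,0.3],[0,0,0,0,0,0,0.3]],
  ],
)

```text
t: 7.5
ee_pos: [564.3, 186.3, 43.3]
orientation: [-0.005, 3.141, 0.001]
ft_force: [-0.4, -0.1, -1.7]
width: 43.3
```

Call:
apply_moves(
  series=[
    [[0,0,0,0,0,0,0.8],[0,0,0,0,0,0,0.8],[0,0,0,0,0,0,0.8],[0,0,0,0,0,0,0.8],[0,0,-1,0,0,0,0.8],[0,0,-3,0,0,0,0.8],[0,0,-4,0,0,0,0.8],[0,0,-4,0,0,0,0.8],[0,0,0,0,0,0,0.8],[0,0,0,0,0,0,0.8]],
  ],
)

```text
t: 8.5
ee_pos: [564.3, 186.4, 164.3]
orientation: [-0.005, 3.139, 0.001]
ft_force: [-0.1, -0.5, -0.4]
width: 70.4
```

```bash
python3 - <<'E'
from h import *
snap('wrist','w3')
plan(545,-31,90,-0.064)
E
```

```text
at [563.4 186.1 162.9] w 70.4 F [-0.5 -0.2 -0.4] t 8.6
shift cm [  1.92 -21.7    7.29] turn [0.   0.01 3.86]
```

View pics/w3.png

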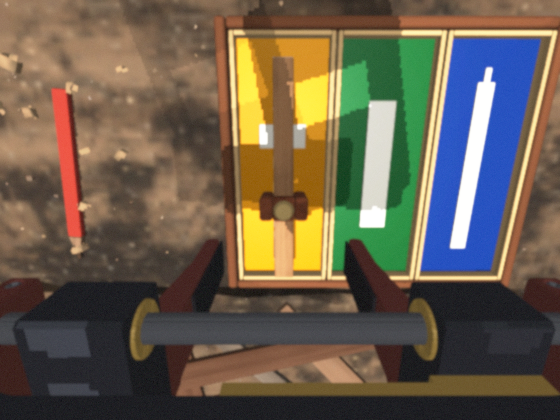

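The gauge lies in the yellow pocket with its stock at (284,206). The pencil is next.

Call:
apply_moves(
  series=[
    [[0.24,-2.7,0,0,0,0,0.6],[0.24,-2.7,0,0,0,0,0.6],[0.24,-2.7,0,0,0,0,0.6],[0.24,-2.7,0,0,0,0,0.6],[0.24,-2.7,0,0,0,0,0.6],[0.24,-2.7,1.8,0,0,0,0.6],[0.24,-2.7,1.8,0,0,0,0.6],[0.24,-2.7,1.8,0,0,0,0.6],[0,0,1.8,0,0,3.9,0.6],[0,0,0,0,0,0,0.6],[0,0,0,0,0,0,0.6],[0,0,0,0,0,0,0.6]],
  ],
)

```text
t: 9.75
ee_pos: [545.5, -29.4, 90.9]
orientation: [0.098, 3.14, 0.0]
ft_force: [0.3, 0.4, -0.1]
width: 52.7
```

```bash
python3 - <<'E'
from h import *
snap('wrist','w4')
plan(545,-31,16,-0.064)
E
```

```text
at [545.7 -29.4  91.2] w 52.7 F [-0.1  0.5  0.6] t 9.8
shift cm [ 0.07 -0.16  7.52] turn [-0.    0.05  0.06]
```

View pics/w4.png

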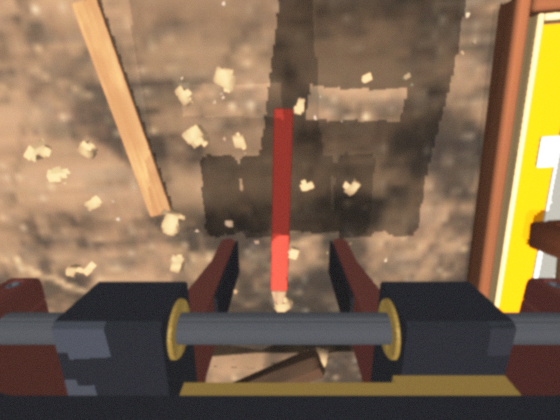

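```bash
python3 - <<'E'
from h import *
a=px('w4',280,290,8);b=px('w4',284,110,8);c=px('w4',281,307,4);print(a,b,c,np.arctan2(*(a-b)[[1,0]]))
E
```

```text
[610.5 -36.8   8. ] [463.5 -24.2   8. ] [630.2 -37.3   4. ] -0.08550529367820463
```

The wrist view gives the pencil from (610,-37) to (464,-24), mid at about (546,-31), which matches. I'll descend.

Call:
apply_moves(
  series=[
    [[0.05,-0.15,2,0,0,0.6,0.6],[0,0,2,0,0,0,0.6],[0,0,2,0,0,0,0.6],[0,0,0.8,0,0,0,0.6],[0,0,0.4,0,0,0,0.6],[0,0,0.1,0,0,0,0.6],[0,0,0,0,0,0,0.6],[0,0,0,0,0,0,0.6]],
  ],
)

```text
t: 10.6
ee_pos: [545.2, -31.4, 18.5]
orientation: [0.118, 3.138, -0.0]
ft_force: [-0.7, -0.4, 0.1]
width: 52.2
```

Call:
apply_moves(
  series=[
    [[0,0,0.25,0,0,0,0.6],[0,0,0,0,0,0,0.05],[0,0,0,0,0,0,0.05],[0,0,0,0,0,0,0.05],[0,0,0,0,0,0,0.05],[0,0,0,0,0,0,0.05],[0,0,0,0,0,0,0.05],[0,0,0,0,0,0,0.05]],
  ],
)

```text
t: 11.4
ee_pos: [544.7, -31.4, 15.2]
orientation: [-0.118, -3.139, 0.0]
ft_force: [0.4, -0.5, 1.0]
width: 14.1
```

Call:
apply_moves(
  series=[
    [[0,0,-1,0,0,0,0.05],[0,0,-2,0,0,0,0.05],[0,0,-3,0,0,0,0.05],[0,0,-4,0,0,0,0.05],[0,0,-2,0,0,-4.5,0.05],[0,0,0,0,0,0,0.05],[0,0,0,0,0,0,0.05]],
  ],
)

```text
t: 12.1
ee_pos: [544.7, -31.3, 135.7]
orientation: [-0.003, 3.141, -0.0]
ft_force: [-0.7, 0.0, -0.7]
width: 14.1
```

```bash
python3 - <<'E'
from h import *
plan(533,373,130)
E
```

```text
at [544.7 -31.3 135.7] w 14.1 F [-0.7  0.  -0.7] t 12.1
shift cm [ 1.09 40.44  0.56] turn [-0.    0.06  0.11]
```

Call:
apply_moves(
  series=[
    [[0.1,2.4,0,0,0,0,0.05],[0.1,4,0,0,0,0,0.05],[0.1,4,0,0,0,0,0.05],[0.1,4,0,0,0,0,0.05],[0.1,4,0,0,0,0,0.05],[0.1,4,0,0,0,0,0.05],[0.1,4,0,0,0,0,0.05],[0.1,4,0,0,0,0,0.05],[0.1,4,0,0,0,0,0.05],[0.1,4,0,0,0,0,0.05],[0.1,2,0,0,0,0,0.05],[0,0,0,0,0,0,0.05]],
  ],
)

```text
t: 13.3
ee_pos: [531.3, 374.4, 133.6]
orientation: [0.009, -3.14, 0.001]
ft_force: [0.3, 0.5, 0.3]
width: 13.9
```

Call:
apply_moves(
  series=[
    [[0,0,0,0,0,0,0.05],[0,0,0,0,0,0,0.05]],
  ],
)

```text
t: 13.5
ee_pos: [532.1, 370.8, 134.5]
orientation: [0.003, -3.14, 0.002]
ft_force: [0.1, -0.7, -0.4]
width: 14.0
```

```bash
python3 - <<'E'
from h import *
plan(533,373,27)
snap('wrist','w5')
E
```

```text
at [532.1 370.8 134.5] w 14.0 F [ 0.1 -0.7 -0.4] t 13.5
shift cm [-0.11  0.23 10.75] turn [-0.07 -0.08  0.12]
```

View pics/w5.png

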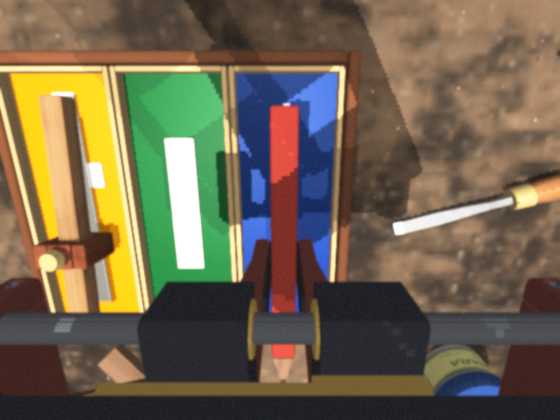

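The pencil is held straight along column 284, over the blue pocket. I'll lower it and open only partway.

Call:
apply_moves(
  series=[
    [[-0.1,0.2,2,0,0,0,0.05],[0,0,3,0,0,0,0.05],[0,0,3,0,0,0,0.05],[0,0,1.5,0,0,0,0.05],[0,0,0.9,0,0,0,0.05],[0,0,0.4,0,0,0,0.05],[0,0,0,0,0,0,0.05],[0,0,0,0,0,0,0.05]],
  ],
)

```text
t: 14.35
ee_pos: [534.0, 375.0, 28.3]
orientation: [-0.005, 3.14, 0.001]
ft_force: [-0.7, -0.1, 0.0]
width: 14.5
```

Call:
apply_moves(
  series=[
    [[0,0,0.2,0,0,0,0.05],[0,0,0,0,0,0,0.05],[0,0,0,0,0,0,0.3],[0,0,0,0,0,0,0.3],[0,0,0,0,0,0,0.3],[0,0,0,0,0,0,0.3],[0,0,-1,0,0,0,0.3],[0,0,-3,0,0,0,0.3],[0,0,-4,0,0,0,0.6],[0,0,-4,0,0,0,0.6],[0,0,0,0,0,0,0.6],[0,0,0,0,0,0,0.6]],
  ],
)

```text
t: 15.55
ee_pos: [533.9, 375.0, 146.9]
orientation: [-0.005, 3.139, 0.002]
ft_force: [-0.3, -0.8, -1.4]
width: 51.7
```

```bash
python3 - <<'E'
from h import *
snap('wrist','w6')
plan(440,-344,120,0.19)
E
```

```text
at [533.  374.4 145.4] w 52.5 F [-0.3  0.3 -0. ] t 15.6
shift cm [  9.55 -71.81   2.53] turn [ 0.000e+00  1.000e-02 -1.069e+01]
```

View pics/w6.png

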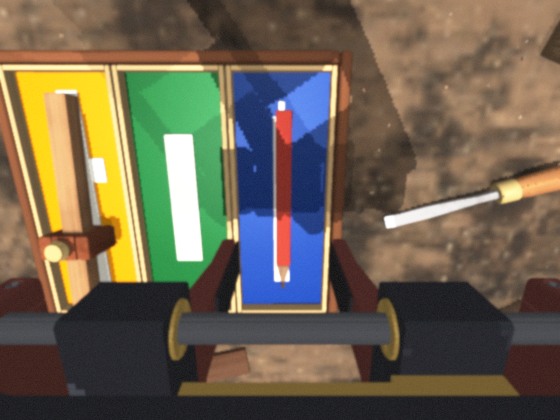

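The pencil lies on its outline, columns 277–291. I'll move to the bevel.

Call:
apply_moves(
  series=[
    [[0.48,-3.6,0,0,0,0,0.7],[0.48,-3.6,0,0,0,0,0.7],[0.48,-3.6,0,0,0,0,0.7],[0.48,-3.6,0,0,0,0,0.7],[0.48,-3.6,0,0,0,0,0.7],[0.48,-3.6,0,0,0,0,0.7],[0.48,-3.6,0,0,0,0,0.7],[0.48,-3.6,0,0,0,0,0.7],[0.48,-3.6,0,0,0,0,0.7],[0.48,-3.6,0,0,0,0,0.7],[0.48,-3.6,0,0,0,0,0.7],[0.48,-3.6,0,0,0,0,0.7]],
  ],
)

```text
t: 16.8
ee_pos: [475.6, -58.8, 143.8]
orientation: [0.005, -3.139, -0.001]
ft_force: [-0.4, -0.4, -1.4]
width: 61.7
```

Call:
apply_moves(
  series=[
    [[0.48,-3.6,0,0,0,0,0.7],[0.48,-3.6,0,0,0,0,0.7],[0.48,-3.6,0,0,0,0,0.7],[0.48,-3.6,0,0,0,0,0.7],[0.48,-3.6,0,0,0,0,0.7],[0.48,-3.6,0,0,0,0,0.7],[0.48,-3.6,0,0,0,0,0.7],[0.48,-3.6,0,0,0,0,0.7],[0,0,1.2,0,0,-5.4,0.7],[0,0,1.2,0,0,-5.3,0.7],[0,0,0,0,0,0,0.7],[0,0,0,0,0,0,0.7]],
  ],
)

```text
t: 18.0
ee_pos: [439.0, -345.0, 120.1]
orientation: [0.294, -3.126, -0.003]
ft_force: [-0.3, 0.2, -0.0]
width: 61.8
```

```bash
python3 - <<'E'
from h import *
snap('wrist','w7')
plan(440,-344,18,0.19)
E
```

```text
at [ 439.5 -345.2  120.7] w 61.3 F [0.2 0.9 0.7] t 18.1
shift cm [-0.09  0.1  10.27] turn [ 0.07 -0.05 -0.1 ]
```

View pics/w7.png

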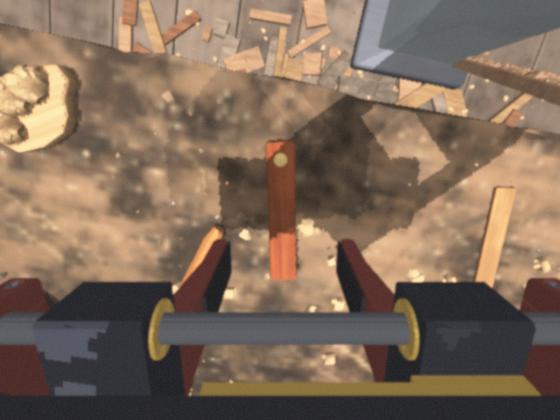

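The bevel is centred at column 281, rows 140–280. The brush handle end at (215,235) is close to the left finger, so I'll narrow the opening to 0.45 and grip 10 mm nearer the robot.

Call:
apply_moves(
  series=[
    [[0.9,0.1,2,0,0,0,0.45],[0,0,2,0,0,0,0.45],[0,0,2,0,0,0,0.45],[0,0,2,0,0,0,0.45],[0,0,1.3,0,0,0,0.45],[0,0,0.7,0,0,0,0.45],[0,0,0.2,0,0,0,0.45],[0,0,0,0,0,0,0.45],[0,0,0,0,0,0,0.45]],
  ],
)

```text
t: 18.95
ee_pos: [431.2, -346.8, 19.9]
orientation: [-0.298, 3.127, -0.001]
ft_force: [0.9, 0.3, -0.5]
width: 39.5
```

Call:
apply_moves(
  series=[
    [[0,0,0,0,0,0,0.15],[0,0,0,0,0,0,0.15],[0,0,0,0,0,0,0.15],[0,0,0,0,0,0,0.15],[0,0,0,0,0,0,0.15],[0,0,0,0,0,0,0.15]],
  ],
)

```text
t: 19.55
ee_pos: [431.0, -346.8, 19.7]
orientation: [-0.298, 3.127, -0.001]
ft_force: [-0.9, -0.8, 5.7]
width: 23.6
```

Call:
apply_moves(
  series=[
    [[0,0,-1,0,0,0,0.15],[0,0,-2,0,0,0,0.15],[0,0,-3,0,0,0,0.15],[0,0,-4,0,0,0,0.15],[0,0,-3,0,0,5.4,0.15],[0,0,0,0,0,5.4,0.15],[0,0,0,0,0,0,0.15],[0,0,0,0,0,0,0.15]],
  ],
)

```text
t: 20.35
ee_pos: [430.2, -345.9, 148.9]
orientation: [0.007, -3.141, -0.001]
ft_force: [-0.5, -0.3, -0.9]
width: 23.8
```

```bash
python3 - <<'E'
from h import *
plan(523,279,150)
E
```

```text
at [ 430.2 -345.9  148.9] w 23.8 F [-0.5 -0.3 -0.9] t 20.4
shift cm [-9.54 62.45 -0.07] turn [ 0.05 -0.05  0.24]
```

Call:
apply_moves(
  series=[
    [[-0.5,2,0,0,0,0,0.15],[-0.5,3.5,0,0,0,0,0.15],[-0.5,3.5,0,0,0,0,0.15],[-0.5,3.5,0,0,0,0,0.15],[-0.5,3.5,0,0,0,0,0.15],[-0.5,3.5,0,0,0,0,0.15],[-0.5,3.5,0,0,0,0,0.15],[-0.5,3.5,0,0,0,0,0.15],[-0.5,3.5,0,0,0,0,0.15],[-0.5,3.5,0,0,0,0,0.15],[-0.5,3.5,0,0,0,0,0.15],[-0.5,3.5,0,0,0,0,0.15]],
  ],
)

```text
t: 21.55
ee_pos: [489.2, 60.1, 148.2]
orientation: [0.006, -3.139, 0.0]
ft_force: [-0.0, 0.1, -1.2]
width: 23.9
```

Call:
apply_moves(
  series=[
    [[-0.5,3.5,0,0,0,0,0.15],[-0.5,3.5,0,0,0,0,0.15],[-0.5,3.5,0,0,0,0,0.15],[-0.5,3.5,0,0,0,0,0.15],[-0.5,3.5,0,0,0,0,0.15],[-0.5,3.5,0,0,0,0,0.15],[-0.5,1,0,0,0,0,0.15],[0,0,0,0,0,0,0.15],[0,0,0,0,0,0,0.15],[0,0,0,0,0,0,0.15]],
  ],
)

```text
t: 22.55
ee_pos: [524.1, 277.2, 148.7]
orientation: [0.002, -3.14, 0.002]
ft_force: [-0.3, 0.5, -1.9]
width: 23.9
```

```bash
python3 - <<'E'
from h import *
plan(523,279,30)
snap('wrist','w8')
E
```

```text
at [524.1 277.2 148.7] w 23.9 F [-0.3  0.5 -1.9] t 22.6
shift cm [ 0.09  0.19 11.87] turn [-0.06 -0.09  0.06]
```

View pics/w8.png

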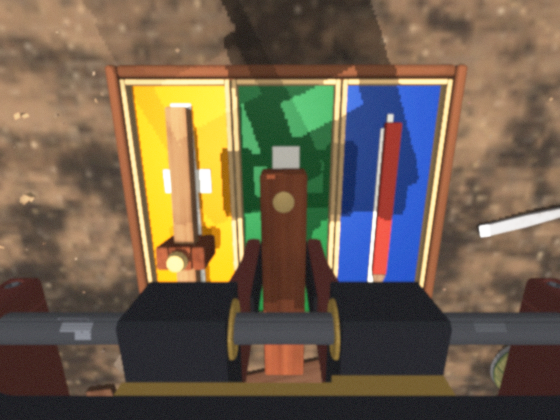

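The bevel is held square over the green pocket. I'll lower it.

Call:
apply_moves(
  series=[
    [[0.1,0.15,2,0,0,0,0.15],[0,0,3,0,0,0,0.15],[0,0,3,0,0,0,0.15],[0,0,2,0,0,0,0.15],[0,0,1.2,0,0,0,0.15],[0,0,0.5,0,0,0,0.15],[0,0,0,0,0,0,0.15],[0,0,0,0,0,0,0.15]],
  ],
)

```text
t: 23.4
ee_pos: [524.4, 280.4, 33.1]
orientation: [-0.002, 3.14, 0.001]
ft_force: [-0.2, 0.0, -1.3]
width: 23.4
```

Call:
apply_moves(
  series=[
    [[0,0,0.25,0,0,0,0.15],[0,0,0,0,0,0,0.15],[0,0,0,0,0,0,0.42],[0,0,0,0,0,0,0.42],[0,0,0,0,0,0,0.42],[0,0,0,0,0,0,0.42],[0,0,-1,0,0,0,0.42],[0,0,-3,0,0,0,0.42],[0,0,-4,0,0,0,0.42],[0,0,-4,0,0,0,0.42],[0,0,-4,0,0,0,0.42],[0,0,-4,0,0,0,0.42]],
  ],
)

```text
t: 24.6
ee_pos: [523.4, 280.1, 232.1]
orientation: [-0.003, 3.141, 0.0]
ft_force: [0.4, -0.2, -1.2]
width: 36.9
```

Call:
apply_moves(
  series=[
    [[3,4,-3,0,0,0,0.42],[2,4,-3,0,0,0,0.42],[1,4,0,0,0,0,0.42],[1,4,0,0,0,0,0.42],[1,4,0,0,0,0,0.42],[1,4,0,0,0,0,0.42],[1,4,0,0,0,0,0.42],[0,0,0,0,0,0,0.42],[0,0,0,0,0,0,0.42]],
  ],
)

```text
t: 25.5
ee_pos: [428.3, 551.7, 283.3]
orientation: [0.005, -3.142, 0.001]
ft_force: [-0.0, 0.8, -0.1]
width: 36.8
```

```bash
python3 - <<'E'
from h import *
snap('top','top1')
im=cv2.imread('pics/top1.png')[130:290,100:480]
cv2.imwrite('pics/top1c.png',cv2.resize(im,(760,320),interpolation=cv2.INTER_CUBIC))
a=cv2.imread('pics/top0.png').astype(int);b=cv2.imread('pics/top1.png').astype(int)
d=abs(a-b).max(2)
for n,(x0,x1,y0,y1) in dict(stick=(315,335,203,266),brush=(415,450,175,242)).items(): print(n,d[y0:y1,x0:x1].mean(),d[y0:y1,x0:x1].max())
E
```

```text
stick 9.799206349206349 15
brush 7.683155650319829 16
```

View pics/top1c.png

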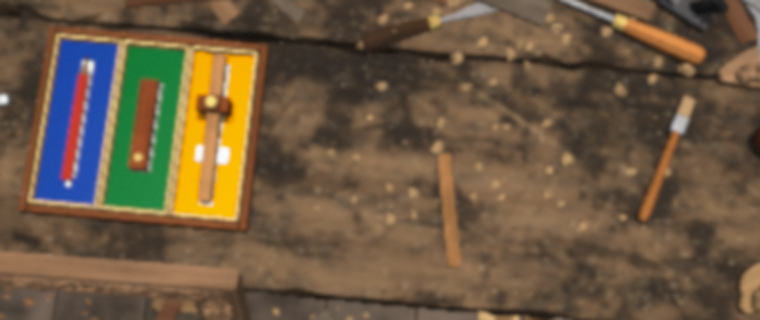

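All three tools are in their pockets and the stick and brush are unmoved (differences up to 16 grey levels, a uniform lighting change). Here is the numeric check.

```bash
python3 - <<'E'
from h import *
A=lambda u,v,z:px('top1',100+(u+.5)/2-.5,130+(v+.5)/2-.5,z)
for n,p,q,c in(('gauge',A(219,55,48),A(206,202,28),(533,185)),('pencil',A(85,63,16),A(67,178,18),(533,373)),('bevel',A(149,80,30),A(138,169,30),(533,279))):
    d=p-q;print(n,'len',np.hypot(*d[:2]).round(),'off',((p+q)/2)[:2]-c,'ang',np.arctan2(d[1],d[0]).round(3))
print('screw',A(211,101,66))
E
```

```text
gauge len 198.0 off [ 0.75 -0.7 ] ang 0.024
pencil len 163.0 off [0.05 1.35] ang 0.013
bevel len 124.0 off [-0.7  -0.15] ang 0.023
screw [562.7 186.   66. ]
```

```bash
python3 -c "
from workcell import ctrl
print(ctrl.close_job())"
```

```text
the job is handed in; nothing more can be done
None
```

The gauge, pencil and bevel are each in their own pocket (yellow, blue, green), and I handed the job in at about 26 s of the 96 s allowed. `close_job` gives no verdict, so the checks below are my own.

- **Position:** in the last top view, all three centres were within about 2 mm of their pocket centres and within 0.03 rad of lengthwise.
- **Stick and brush:** both look unmoved. Comparing the first and last top views over them showed only a small brightness change.
- **Release:** the arm was clear of everything, about 280 mm up. I released each tool 1–3 mm above its resting height. I checked that they lie flat only by eye, since there is no depth reading.
- **One mismatch:** the pencil measured 163 mm instead of 177 mm in that view. I think the end points I read were short, as its dark point is hard to see. Even a full 14 mm error at one end would shift its centre only 7 mm, against the 30 mm allowed.

I viewed 13 of the 14 pictures.

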